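# Eject the module and set the test dock's hold-down cap

### The arm

A 6-joint arm with a two-finger parallel gripper is mounted at the origin on the work surface. World frame = base frame: x ahead of the robot, y to its left, z up, the work surface at z = 0. Lengths are in m, angles in rad, forces in N, time in s.
With the tool pointing down it reaches from about 0.325 to 0.9 m from the base axis. Payload 6.1 kg.
Tool frame: the origin (TCP) lies between the finger pads, 19 mm behind the fingertips; this is the grasp point; z points along the fingers, y is the line along which they close (so a half turn about z gives the same grasp; the last joint's range is limited). The gripper opens to 85 mm and grips with 20 to 120 N. Pads are 22 mm wide; open, the fingers measure 114 mm over their backs; the gripper's body (76 mm by 85 mm) begins 54 mm behind the grasp point. The pads swing forward as they close: fully open they stand 13 mm farther back than shut.
Start: joints at [0.975, 0.22, 1.526, -0, 1.395, -0.126], TCP at [0.283, 0.557, 0.25] pointing down, gripper open.
Joint ranges: [-2.98, 2.98], [-0.91, 2.08], [0.09, 2.57], [-1.24, 4.39], [0.2, 2.65], [-2.68, 2.68]. Speed limits (rad/s): [2.57, 2.57, 3.01, 3.14, 3.14, 3.14].

### API

Orientations are given as [roll, pitch, yaw] about the fixed x, y, z axes, in that order (R = Rz(yaw) Ry(pitch) Rx(roll)).
In Python, from plant import movep, move_l, set_joints, gripper_to, hold, inverse_kinematics, observe, get_image, get_calibration, Unreachable, job_done gives the robot as it stands. Calls block until the motion is done:
- movep(position, orientation): joint-space move of the TCP to a pose.
- move_l(position, feed=0.15, rotation=None, max_force=None): straight line of the TCP; rotation=None keeps the orientation; feed is the mean speed in m/s. With max_force (N) it stops when the force on the tool has changed by that much, and returns True; else False.
- set_joints(angles): joint-space move.
- gripper_to(opening, f_grip=None): finger opening in m; f_grip is the grip in N (None keeps the last); returns when the fingers have stopped.
- hold(seconds).
- inverse_kinematics(position, orientation): joint angles nearest the present ones, or None.
- observe(): the state.
- get_image(name): name is "scene" or "top"; returns (picture, depth): 420x560x3 uint8, red, green, blue; 420x560 float32, m along the optical axis (not along the pixel's ray), 0 where there is no reading.
- get_calibration(name): a dict with "intrinsics" (3x3 intrinsics, pixels), "world_from_camera" (4x4, takes a point from camera to world coordinates). Camera axes: x right, y down, z forward; pixel columns grow to the right and rows downward; lengths in m; the calibration is good to about 2 mm. A picture is of the moment at which its call begins. get_calibration takes no time and is no camera call.
A pose or a line that the arm cannot do raises Unreachable and nothing moves.
- job_done(): hands the job in; it is judged then, once.
The state is a dict: "time_s": time; "q": joint angles; "joint_velocities": joint speeds; "joint_torque": joint torques, N m; "eef_pos": TCP position; "tcp_rot": TCP orientation; "ft_force": force on the tool from outside, world axes, zero at the start; "torque": the same for the moment, N m; "opening": finger opening in m; "grasp_force": force on a finger pad.
Only numpy, scipy, OpenCV 4.12 (cv2) and the standard library are available. Lean on these libraries where they do the work, as an engineer would, in place of code of your own. Each camera call takes 0.05 s, during which the arm holds its last target. There are 200 camera calls.

### The job

Clear the test dock for the next module: press the blue ejector slide fully home so that it pushes the red module out of the tunnel into the tray, and let the slide spring back. Then screw the knurled brass cap of the hold-down clockwise until it bottoms out, back it off a quarter turn to give the strap its clearance, and finish with the gripper still gripping the cap there, without letting go. Leave everything else on the bench where it is.

Things in the scene. Friction and masses are not known exactly. Their poses are not given: they have to be found in the camera images.
- dock: Fixed test dock: grey base plate, x -50 to +105, y -142 to +142 mm, 12 mm thick; origin on the bench, z up; +y = direction of ejection. On it along y at x = 0: blue ejector slide, grey tunnel (y -10 to 45, top at 40 mm, slot in its roof), black tray. At x 75, y 20 mm: hold-down post with the brass cap; its steel strap, 16 mm wide, spans to the tunnel, top at 53 mm (cap bottomed).
- tray (a point): Centre of the tray floor, at (0, 92, 12) mm on the dock; axes as the dock's. The black tray with green floor is 60 (x) x 91 mm (y) inside, rim at 30 mm above the bench.
- ejector_tab (a point): Top middle of the outer (-y) face of the ejector's upright blue tab: push this face towards the dock's +y. Tab 36 mm wide (x), 10 mm thick (y), 20 to 66 mm above the bench; at rest the face is at dock y = -85 mm; the base plate before it (57 mm long, top at 12 mm) is clear. Axes as the dock's; moves with the slide.
- ejector (a joint): Travel of the spring ejector slide, m: 0 at rest (out), 0.060 pressed fully home towards the dock's +y (hard stop). Spring force 3 N at rest rising to 9 N fully home; springs back to 0 when let go. A steel rod on the tab pushes the module ahead of it.
- module: Finished module: red plastic block 32 (x) x 50 (y) x 20 mm, about 60 g, silvery label on top; origin centre of underside. Starts in the tunnel under its roof lips (origin about 17 mm along the dock's +y); pushed fully out it lies on the tray floor, its origin about 77 mm or more along the dock's +y.
- cap_grip (a point): Centre of the knurled brass cap, on its vertical axis, the height to grip: 19 mm above its underside, 15 mm below its top, 81.5 mm above the bench when bottomed. Cap: round, 40 mm across, 34 mm high, black top disc with a white index line from centre to edge along this frame's +y. Nothing within 60 mm beside it at this height.
- cap (a joint): Cap angle, rad: 0 = bottomed (hard stop, index line to the dock's +y, the tray); grows as it is unscrewed, anticlockwise from above (right-hand thread). Rises 1.27 mm per rad. Friction 0.1 N m: stays where left. Starts on its thread, 2.4 to 4.2 off the bottom; upper stop 5.0. Backed off a quarter turn: 1.57, index line to the dock's -x, the tunnel.
- spare_module: bystander: green plastic plug-in module, 32 x 50 x 20 mm, loose on the bench; origin centre of underside
- spare_nut: bystander: plain brass ring nut, 32 mm across, 14 mm high, lying on the bench on the robot's side of the dock; origin centre of underside
- standoff: bystander: brass cylinder 16 mm across, 22 mm high, standing on the dock's base plate near (0.075, -0.075) m in the dock frame; origin centre of underside
- flux_bottle: bystander: amber bottle, 44 mm across, 110 mm high; origin centre of underside
- screwdriver: bystander: yellow-handled screwdriver lying along its x; origin on its underside
- solder_spool: bystander: blue spool of silvery solder, 60 mm across, 46 mm high; origin centre of underside
- multimeter: bystander: red hand-held meter lying flat, 190 x 92 x 53 mm, long along its x; origin centre of underside

How it is judged:
On the way, in this order (a step that is already met when the one before it is completed fails the run):
1. the ejector slide is pressed fully home (within 5 mm) (value of joint ejector above 0.055 m), for 0.05 s.
2. the red module lies in the dock's tray and the slide has sprung back (y of module in the frame of dock between 0.068 and 0.13 m and x of module in the frame of dock between -0.034 and 0.034 m and z of module in the frame of dock between 0.005 and 0.04 m and value of joint ejector below 0.006 m), for 0.2 s.
3. the cap is screwed down until it bottoms out (within 0.08 rad) (value of joint cap below 0.08 rad), for 0.1 s.
At the end, for the whole second after the job is handed in: Red module at rest in the tray (centre 68-130 mm along dock +y, within 34 mm of its centre line); ejector back out (under 6 mm); cap 1.57 rad (give or take 0.3) off its bottom stop, not turning, still gripped: fingers press on it with over 5 N, TCP within 30 mm of its centre (all of step 2 and linear speed of module below 0.02 m/s and value of joint cap between 1.27 and 1.87 rad and velocity of joint cap between -0.1 and 0.1 rad/s and contact force between the fingers and cap above 5 N and distance between the grasp point and cap_grip below 0.03 m); the arm keeps its last pose, push and grip.
It fails at once if a bystander is moved by more than 30 mm (distance of any of spare_module, spare_nut, standoff, flux_bottle, screwdriver, solder_spool, multimeter from where it was at the start of the episode above 0.03 m).
It also fails if it takes over 69 s, if anything falls off the work surface, if the arm or the gripper's body presses on something with over 40 N, if the wrist force passes 120 N, or if a joint passes its speed limit or range.

## Working session

There is one attempt and no reset: what is moved stays moved. The work goes in short steps, each a Python script; the robot and the scene stay as the last script left them, time stands still between calls to the robot, and variables do not carry over. Pictures are saved under pics/ and viewed, at most 10 in all, crops included, and the job is handed in when it is done.

```bash
ls; mkdir -p pics; python3 - <<'E'
from plant import *
import cv2,numpy as np
for n in("scene","top"):
    p,d=get_image(n); cv2.imwrite(f"pics/{n}0.png",p[...,::-1]); np.save(f"pics/{n}0.npy",d); np.save(f"pics/{n}0rgb.npy",p)
    c=get_calibration(n); print(n,np.round(c["intrinsics"],1).tolist(),np.round(c["world_from_camera"],3).tolist())
o=observe(); print(o["time_s"],o["eef_pos"],o["tcp_rot"],o["opening"])
E
```

```text
pics
scene [[421.5, 0.0, 276.3], [0.0, 421.5, 212.4], [0.0, 0.0, 1.0]] [[-0.092, 0.812, -0.577, 1.142], [0.996, 0.067, -0.064, 0.065], [-0.013, -0.58, -0.814, 0.93], [0.0, 0.0, 0.0, 1.0]]
top [[384.4, 0.0, 285.5], [0.0, 384.4, 203.2], [0.0, 0.0, 1.0]] [[0.022, -0.986, 0.164, 0.402], [-1.0, -0.022, 0.0, -0.014], [0.003, -0.164, -0.986, 1.07], [0.0, 0.0, 0.0, 1.0]]
0.1 [0.28265033 0.55685564 0.24899408] [-3.13982148e+00 -2.49504007e-04  2.67176243e+00] 0.08523613691165698
```

View pics/scene0.png

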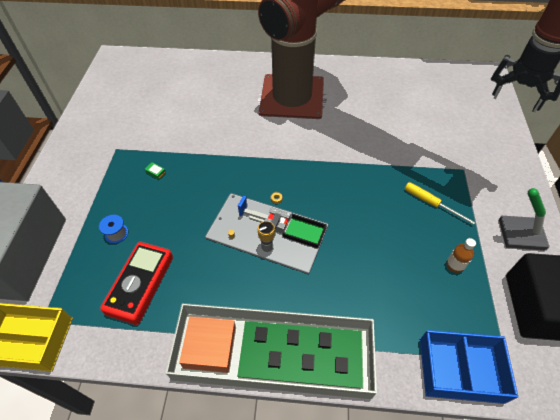

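View pics/top0.png

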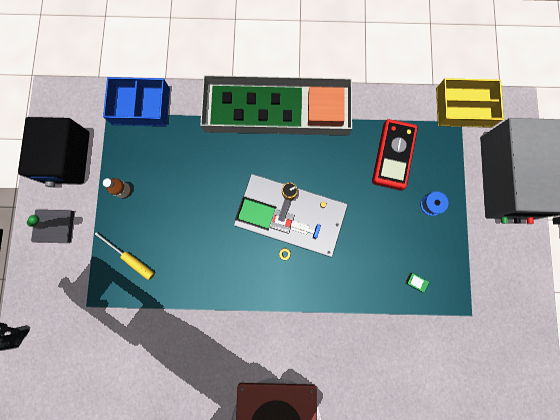

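Scene view: the cap is at about (266,229), the blue tab at (242,205), the green tray at (305,230) and the nut at (277,197). Top view: the cap is at (290,190), the tab at (317,231), the tray at (257,212) and the nut at (285,254). The standoff is at (323,204).

```bash
cat > h.py <<'E'
import numpy as np,cv2
from plant import *
def load(n,k): return np.load(f"pics/{n}{k}rgb.npy"),np.load(f"pics/{n}{k}.npy")
def cloud(n,d):
    c=get_calibration(n);K=c["intrinsics"];T=c["world_from_camera"]
    v,u=np.indices(d.shape); P=np.stack([(u-K[0][2])/K[0][0]*d,(v-K[1][2])/K[1][1]*d,d],-1)
    return P@np.array(T)[:3,:3].T+np.array(T)[:3,3]
E
python3 - <<'E'
from h import *
m=[]
for n,(x0,y0,x1,y1) in dict(scene=(195,180,335,285),top=(225,165,365,270)).items():
    p,d=load(n,0);P=cloud(n,d)
    m.append(cv2.resize(p[y0:y1,x0:x1,::-1],None,fx=4,fy=4,interpolation=cv2.INTER_CUBIC)[:,:])
    cv2.imwrite(f"pics/c_{n}.png",m[-1])
    hsv=cv2.cvtColor(p,cv2.COLOR_RGB2HSV);box=np.zeros(d.shape,bool);box[y0:y1,x0:x1]=1
    H,S,V=[hsv[...,i].astype(int) for i in range(3)]
    for name,msk in dict(blue=(H>105)&(H<125)&(S>150)&(V>80),green=(H>50)&(H<75)&(S>150)&(V>80),red=((H<8)|(H>172))&(S>150)&(V>80),
          plate=(P[...,2]>.006)&(P[...,2]<.018)&(S<60),brass=(H>12)&(H<28)&(S>100)&(V>80),captop=(P[...,2]>.09)).items():
        q=P[msk&box&(d>0)]; 
        if len(q)<4: print(n,name,len(q));continue
        r=cv2.minAreaRect((q[:,:2]*1000).astype(np.float32))
        print(n,name,len(q),"mean",q.mean(0).round(4),"z",np.percentile(q[:,2],[5,50,95]).round(4),"rect",np.round(r[0],1),np.round(r[1],1),round(r[2],1), "corners" if name=='plate' else '', cv2.boxPoints(r).round(0).tolist() if name=='plate' else '')
E
```

```text
scene blue 95 mean [ 0.5047 -0.0942  0.0543] z [0.0323 0.0598 0.0663] rect [477.2 -96.4] [83.1 16.9] 3.9  
scene green 537 mean [0.5431 0.0714 0.0118] z [0.0092 0.0118 0.0147] rect [542.7  71.1] [86.9 53.2] 71.1  
scene red 38 mean [ 0.523  -0.0035  0.0311] z [0.0282 0.0313 0.0342] rect [524.9  -0.6] [50.  18.1] 73.5  
scene plate 3490 mean [ 0.5663 -0.0434  0.0112] z [0.0082 0.0112 0.0144] rect [532.6 -21.7] [286.  191.8] 73.8 corners [[401.0, -132.0], [585.0, -186.0], [665.0, 89.0], [480.0, 142.0]]
scene brass 309 mean [ 0.5539 -0.0279  0.0578] z [0.0059 0.0754 0.1021] rect [513.5 -30.1] [124.2 195.8] 68.5  
scene captop 230 mean [ 0.6032 -0.0195  0.1002] z [0.0932 0.101  0.1036] rect [601.5 -19.6] [40.3 38. ] 5.1  
top blue 42 mean [ 0.4987 -0.097   0.0657] z [0.0628 0.0659 0.0684] rect [497.9 -96.5] [ 8.8 34.6] 74.2  
top green 16 mean [0.5759 0.0747 0.0165] z [0.0109 0.0168 0.0223] rect [574.6  66.9] [32.4 95. ] 6.0  
top red 43 mean [ 0.5251 -0.0129  0.0321] z [0.0295 0.0318 0.0355] rect [527.2  -4.3] [49.1 17.4] 73.5  
top plate 3817 mean [ 0.5453 -0.0507  0.0121] z [0.009  0.0121 0.0154] rect [527.1 -22.3] [284.5 197.8] 73.4 corners [[392.0, -130.0], [581.0, -187.0], [662.0, 86.0], [473.0, 142.0]]
top brass 156 mean [ 0.5278 -0.0325  0.0533] z [0.0107 0.034  0.1034] rect [532.6 -18.2] [128.1 191.2] 56.2  
top captop 204 mean [ 0.5969 -0.0229  0.1016] z [0.0962 0.1021 0.1049] rect [597.1 -23.2] [38.7 38.9] 2.5
```

```bash
python3 -c "
import cv2,numpy as np
a=cv2.imread('pics/c_scene.png');b=cv2.imread('pics/c_top.png')
cv2.imwrite('pics/cc.png',cv2.resize(np.vstack([a,b]),None,fx=.714,fy=.714,interpolation=cv2.INTER_AREA))"
```

```text
(no output)
```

View pics/cc.png

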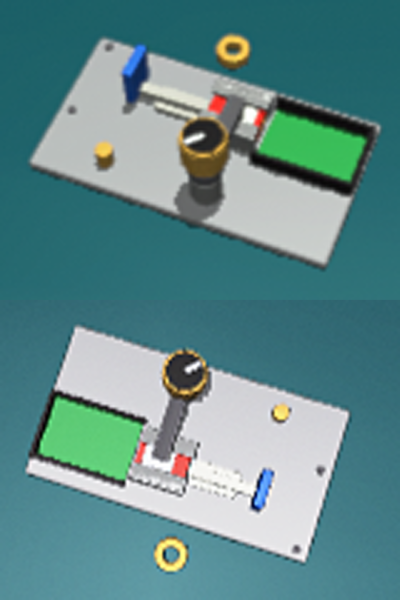

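The two views agree. Dock origin is about (0.521,-0.020) with yaw about -16.5°. The tab top reads z=66 mm, as the task states. The cap top reads about 102 mm, so the cap is about 4 rad up, and the index line agrees. Next I refine the cap centre and index angle and check the IK.

```bash
cat >> h.py <<'E'
def capfit(n,p,d,lo=.097,hi=.108,c0=(.599,-.0215)):
    P=cloud(n,d); g=p.astype(int)
    m=(P[...,2]>lo)&(P[...,2]<hi)&(np.hypot(P[...,0]-c0[0],P[...,1]-c0[1])<.03)
    q=P[m]; (cx,cy),r=cv2.minEnclosingCircle((q[:,:2]*1000).astype(np.float32))
    hsv=cv2.cvtColor(p,cv2.COLOR_RGB2HSV); w=P[m&(hsv[...,2]>140)&(hsv[...,1]<60)]
    rc=cv2.minAreaRect((q[:,:2]*1000).astype(np.float32))[0]
    wd=w[:,:2].mean(0)-np.array(rc)/1000
    return dict(c=(round(cx,1),round(cy,1)),r=round(r,1),rc=np.round(rc,1),med=np.median(q,0).round(4),nw=len(w),idx=np.degrees(np.arctan2(wd[1],wd[0])).round(1))
YAW=np.radians(-16.5); O=np.array([.521,-.0197])
def dock(x,y): c,s=np.cos(YAW),np.sin(YAW); return O+np.array([[c,-s],[s,c]])@[x,y]
E
python3 - <<'E'
from h import *
for n in("scene","top"):
    p,d=load(n,0); print(n,capfit(n,p,d)); P=cloud(n,d)
    hsv=cv2.cvtColor(p,cv2.COLOR_RGB2HSV)
    b=(hsv[...,0]>105)&(hsv[...,0]<125)&(hsv[...,1]>120)&(P[...,2]>.02)&(np.hypot(P[...,0]-.498,P[...,1]+.097)<.05)
    R=np.array([[np.cos(YAW),np.sin(YAW)],[-np.sin(YAW),np.cos(YAW)]])
    t=(P[b][:,:2]-O)@R.T; print("tab in dock",np.percentile(t,[3,50,97],axis=0).round(4).tolist(), P[b][:,2].max())
print("cap",dock(.075,.02),"tabpush",dock(0,-.12))
for nm,pos in dict(push=[*dock(0,-.125),.05],cap=[*dock(.075,.02),.087]).items():
    for a in range(-180,181,30):
        q=inverse_kinematics(pos,[np.pi,0,YAW+np.radians(a)])
        print(nm,a,None if q is None else np.round(q,2).tolist())
E
```

```text
scene {'c': (601.0, -19.8), 'r': 20.5, 'rc': array([600.8, -19.6]), 'med': array([ 0.6011, -0.0199,  0.1014]), 'nw': 17, 'idx': np.float64(-77.4)}
tab in dock [[-0.0124, -0.081], [0.0076, -0.0747], [0.0192, -0.0724]] 0.06845450332306768
top {'c': (597.7, -22.7), 'r': 20.6, 'rc': array([597.2, -23.2]), 'med': array([ 0.5976, -0.0222,  0.1022]), 'nw': 15, 'idx': np.float64(-49.5)}
tab in dock [[-0.0177, -0.0849], [-0.0008, -0.0801], [0.0157, -0.0758]] 0.07035024353320463
cap [ 0.59859179 -0.02182476] tabpush [ 0.48691816 -0.13475837]
push -180 [-0.44, 0.18, 1.98, 0.0, 0.98, -1.72]
push -150 [-0.44, 0.18, 1.98, 0.0, 0.98, -2.24]
push -120 None
push -90 None
push -60 [-0.44, 0.18, 1.98, -0.0, 0.98, 2.47]
push -30 [-0.44, 0.18, 1.98, -0.0, 0.98, 1.95]
push 0 [-0.44, 0.18, 1.98, -0.0, 0.98, 1.42]
push 30 [-0.44, 0.18, 1.98, -0.0, 0.98, 0.9]
push 60 [-0.44, 0.18, 1.98, -0.0, 0.98, 0.38]
push 90 [-0.44, 0.18, 1.98, -0.0, 0.98, -0.15]
push 120 [-0.44, 0.18, 1.98, 0.0, 0.98, -0.67]
push 150 [-0.44, 0.18, 1.98, 0.0, 0.98, -1.2]
push 180 [-0.44, 0.18, 1.98, 0.0, 0.98, -1.72]
cap -180 [-0.17, 0.33, 1.72, 0.0, 1.09, -1.45]
cap -150 [-0.17, 0.33, 1.72, 0.0, 1.09, -1.97]
cap -120 [-0.17, 0.33, 1.72, 0.0, 1.09, -2.5]
cap -90 None
cap -60 None
cap -30 [-0.17, 0.33, 1.72, -0.0, 1.09, 2.21]
cap 0 [-0.17, 0.33, 1.72, -0.0, 1.09, 1.69]
cap 30 [-0.17, 0.33, 1.72, -0.0, 1.09, 1.17]
cap 60 [-0.17, 0.33, 1.72, -0.0, 1.09, 0.64]
cap 90 [-0.17, 0.33, 1.72, -0.0, 1.09, 0.12]
cap 120 [-0.17, 0.33, 1.72, 0.0, 1.09, -0.4]
cap 150 [-0.17, 0.33, 1.72, 0.0, 1.09, -0.93]
cap 180 [-0.17, 0.33, 1.72, 0.0, 1.09, -1.45]
```

```bash
python3 - <<'E'
from h import *
rot=[np.pi,0,YAW+np.pi/2]
def st(s): o=observe(); print(s,round(o["time_s"],2),np.round(o["eef_pos"],4).tolist(),np.round(o["ft_force"],1).tolist(),round(o["opening"],4)); return o
movep([*dock(0,-.125),.2],rot); gripper_to(0); st("above")
move_l([*dock(0,-.125),.048],feed=.12); st("down")
print(move_l([*dock(0,-.032),.048],feed=.05,max_force=22)); o=st("end")
hold(.15); o=st("held"); R=o["eef_pos"][:2]-O; print("dock y",-np.sin(YAW)*R[0]+np.cos(YAW)*R[1])
p,d=get_image("scene"); cv2.imwrite("pics/press.png",cv2.resize(p[160:285,175:345,::-1],None,fx=3,fy=3,interpolation=cv2.INTER_CUBIC))
E
```

```text
above 3.44 [0.4855, -0.1396, 0.2] [-0.0, -0.2, -0.8] 0.0001
down 4.86 [0.4862, -0.1399, 0.0488] [0.0, 0.1, 0.2] -0.0002
False
end 6.87 [0.5111, -0.0532, 0.0481] [-6.6, -17.4, 1.2] 0.0002
held 7.02 [0.5111, -0.0532, 0.0481] [-6.2, -18.4, 2.2] 0.0002
dock y -0.034893059428034154
```

View pics/press.png

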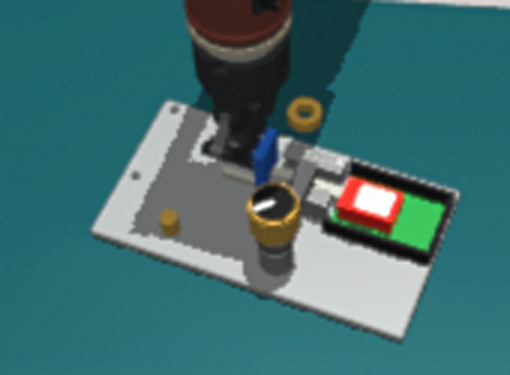

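The picture shows the tab pressed up against the tunnel at crop (265,155). The red module lies on the tray's green floor at crop (370,203). The 19 N stall force, well above the 9 N spring, means the hard stop was reached. Now I retreat and check that the slide springs back.

```bash
python3 - <<'E'
from h import *
move_l([*dock(0,-.125),.048],feed=.1); move_l([*dock(0,-.125),.2],feed=.2)
gripper_to(.08)
movep([*dock(.075,.02),.2],[np.pi,0,YAW+np.radians(90)]); q=np.array(inverse_kinematics([*dock(.075,.02),.2],[np.pi,0,YAW+np.radians(90)]));
# swing wrist aside before looking
movep([.40,-.22,.28],[np.pi,0,YAW+np.radians(90)])
for n in("scene","top"):
    p,d=get_image(n); P=cloud(n,d); hsv=cv2.cvtColor(p,cv2.COLOR_RGB2HSV)
    print(n,capfit(n,p,d))
    R=np.array([[np.cos(YAW),np.sin(YAW)],[-np.sin(YAW),np.cos(YAW)]]); D=(P[...,:2]-O)@R.T
    near=(np.abs(D)<.15).all(-1)&(P[...,2]<.08)&(P[...,2]>.005)
    for nm,m in dict(tab=(hsv[...,0]>105)&(hsv[...,0]<125)&(hsv[...,1]>120),mod=((hsv[...,0]<8)|(hsv[...,0]>172))&(hsv[...,1]>150)).items():
        t=D[m&near]; print(nm,len(t),np.percentile(t,[3,50,97],axis=0).round(3).tolist(),np.median(P[m&near][:,2])) if len(t) else print(nm,0)
    cv2.imwrite(f"pics/after_{n}.png",p[...,::-1])
print(observe()["time_s"])
E
```

```text
scene {'c': (600.1, -20.0), 'r': 20.6, 'rc': array([600.3, -19.7]), 'med': array([ 0.6017, -0.0203,  0.101 ]), 'nw': 18, 'idx': np.float64(-72.7)}
tab 105 [[-0.015, -0.082], [0.008, -0.075], [0.02, -0.073]] 0.057274632490162514
mod 154 [[-0.029, 0.055], [0.014, 0.071], [0.018, 0.102]] 0.02952638409558156
top {'c': (598.2, -22.8), 'r': 20.6, 'rc': array([598., -23.]), 'med': array([ 0.5979, -0.0222,  0.1019]), 'nw': 15, 'idx': np.float64(-54.9)}
tab 58 [[-0.018, -0.085], [-0.0, -0.08], [0.016, -0.076]] 0.06588832776077491
mod 96 [[-0.015, 0.051], [-0.001, 0.061], [0.016, 0.1]] 0.03188935914349911
11.7167
```

The slide is back at rest (tab at y≈-80) and the module centre is at y≈77 mm. The cap centre averages (0.5992,-0.0214), and its angle from both height and index line is about 3.9 rad. Next I grip the cap with the last joint near its lower end.

```bash
cat >> h.py <<'E'
C=np.array([.5992,-.0214])
def st(s=""):
    o=observe(); print(s,round(o["time_s"],2),np.round(np.array(o["eef_pos"])*1000,1).tolist(),"yaw",round(o["tcp_rot"][2],3),"q6",round(o["q"][5],3),"F",np.round(o["ft_force"],1).tolist(),"T",np.round(o["torque"],2).tolist(),"op",round(o["opening"],4),"g",round(o["grasp_force"],1)); return o
E
python3 - <<'E'
from h import *
rot=[np.pi,0,YAW+np.radians(-128.5)]
movep([*C,.2],rot); st("above")
move_l([*C,.0865],feed=.1); st("down")
gripper_to(.03,f_grip=30); st("grip")
E
```

```text
above 13.43 [599.2, -21.5, 200.0] yaw -2.531 q6 -2.348 F [-0.9, 0.2, -1.1] T [0.04, -0.05, 0.03] op 0.0799 g 0.0
down 14.71 [599.9, -21.5, 87.4] yaw -2.531 q6 -2.349 F [0.2, -0.0, -0.8] T [0.01, -0.04, -0.02] op 0.0802 g 0.0
grip 15.15 [599.1, -20.9, 87.2] yaw -2.531 q6 -2.349 F [-3.0, 2.5, 5.1] T [0.38, 0.51, -0.02] op 0.0392 g 29.9
```

```bash
cat >> h.py <<'E'
def turn(dyaw,yaw0,z0,yaw):  # go to absolute yaw (unwrapped) following the thread
    q=inverse_kinematics([*C,z0+.00127*(yaw-yaw0)],[np.pi,0,yaw]); assert q is not None
    cur=observe()["q"]; assert np.abs(np.array(q)-cur).max()<.8,(q,cur)
    set_joints(q)
E
python3 - <<'E'
from h import *
y0=YAW+np.radians(-128.5); z0=.0865
for k in range(1,9):
    turn(0,y0,z0,y0-.4*k); o=st(k)
    if abs(o["torque"][2])>.4: print("stop"); break
E
```

```text
1 15.62 [599.2, -21.0, 86.7] yaw -2.931 q6 -1.948 F [-3.5, 1.8, 5.5] T [0.31, 0.54, -0.09] op 0.0391 g 30.1
2 16.08 [599.2, -21.1, 86.2] yaw 2.952 q6 -1.548 F [-2.9, 2.4, 6.0] T [0.17, 0.54, -0.17] op 0.0391 g 30.1
3 16.55 [599.2, -21.2, 85.7] yaw 2.552 q6 -1.148 F [-3.3, 1.8, 6.1] T [0.17, 0.51, -0.09] op 0.0391 g 30.1
4 17.02 [599.1, -21.2, 85.2] yaw 2.152 q6 -0.748 F [-2.8, 0.7, 5.6] T [0.19, 0.52, -0.11] op 0.0392 g 30.1
5 17.48 [599.0, -21.2, 84.7] yaw 1.752 q6 -0.348 F [-4.6, 1.4, 5.7] T [0.19, 0.69, -0.11] op 0.0393 g 30.2
6 17.95 [598.9, -21.2, 84.1] yaw 1.352 q6 0.052 F [-3.5, 1.1, 6.7] T [0.21, 0.7, -0.14] op 0.0397 g 30.2
7 18.42 [598.9, -21.2, 83.7] yaw 0.952 q6 0.452 F [-4.9, 1.4, 6.3] T [0.18, 0.71, -0.17] op 0.039 g 30.2
8 18.88 [598.8, -21.1, 83.1] yaw 0.552 q6 0.852 F [-4.4, 1.3, 7.0] T [0.23, 0.7, -0.08] op 0.0396 g 30.2
```

```bash
python3 - <<'E'
from h import *
y0=YAW+np.radians(-128.5); z0=.0865
n=0
for k in range(1,18):
    y=y0-3.2-.08*k; turn(0,y0,z0,y); o=st(k)
    if abs(o["torque"][2])>.35: n+=1
    if n==2: break
hold(.2); st("held"); print("turned",y0-y)
p,d=get_image("scene"); cv2.imwrite("pics/bot.png",cv2.resize(p[170:285,195:335,::-1],None,fx=4,fy=4,interpolation=cv2.INTER_CUBIC))
E
```

```text
1 19.13 [598.8, -21.1, 83.1] yaw 0.472 q6 0.932 F [-4.3, 0.3, 6.6] T [0.27, 0.77, -0.05] op 0.0393 g 30.2
2 19.38 [598.8, -21.1, 82.9] yaw 0.392 q6 1.012 F [-4.9, 0.6, 7.0] T [0.25, 0.71, -0.1] op 0.0394 g 30.2
3 19.63 [598.8, -21.1, 82.8] yaw 0.312 q6 1.092 F [-4.5, 1.2, 7.2] T [0.28, 0.71, -0.14] op 0.0394 g 30.2
4 19.88 [598.8, -21.1, 82.7] yaw 0.232 q6 1.172 F [-4.4, 1.7, 6.5] T [0.27, 0.75, -0.11] op 0.0395 g 30.2
5 20.13 [598.8, -21.1, 82.6] yaw 0.152 q6 1.252 F [-3.9, 1.3, 6.5] T [0.3, 0.71, -0.1] op 0.0393 g 30.2
6 20.38 [598.8, -21.0, 82.5] yaw 0.072 q6 1.332 F [-5.5, 1.4, 6.9] T [0.32, 0.74, -0.12] op 0.0391 g 30.2
7 20.63 [598.8, -21.0, 82.4] yaw -0.008 q6 1.412 F [-4.0, 1.7, 7.1] T [0.33, 0.72, -0.1] op 0.0394 g 30.2
8 20.88 [598.8, -21.0, 82.3] yaw -0.088 q6 1.492 F [-4.5, 2.3, 6.0] T [0.29, 0.79, -0.13] op 0.0395 g 30.2
9 21.13 [598.8, -21.0, 82.2] yaw -0.168 q6 1.572 F [-3.9, 1.6, 6.4] T [0.35, 0.72, -0.15] op 0.0396 g 30.2
10 21.38 [599.1, -21.1, 82.1] yaw -0.247 q6 1.651 F [-3.9, 1.1, 4.8] T [0.25, 0.51, 0.31] op 0.0393 g 30.2
11 21.63 [599.7, -21.3, 82.1] yaw -0.325 q6 1.729 F [-1.8, 1.3, 5.3] T [0.18, 0.26, 0.17] op 0.039 g 30.3
12 21.88 [599.8, -21.4, 82.0] yaw -0.405 q6 1.808 F [-1.5, 1.4, 5.6] T [0.15, 0.15, 0.17] op 0.0393 g 30.4
13 22.13 [599.9, -21.6, 81.9] yaw -0.485 q6 1.888 F [-0.6, 0.3, 5.6] T [0.02, 0.08, 0.16] op 0.0394 g 30.4
14 22.38 [600.0, -21.7, 81.8] yaw -0.564 q6 1.968 F [-0.1, -0.3, 5.7] T [-0.09, 0.05, 0.11] op 0.0393 g 30.5
15 22.63 [600.0, -21.8, 81.7] yaw -0.644 q6 2.047 F [-0.7, -0.6, 5.2] T [-0.12, 0.03, 0.4] op 0.0394 g 30.6
16 22.88 [600.0, -21.9, 81.6] yaw -0.724 q6 2.127 F [-0.4, -0.8, 5.7] T [-0.25, 0.07, 0.38] op 0.0391 g 30.7
held 23.08 [600.0, -22.0, 81.6] yaw -0.724 q6 2.127 F [0.3, -0.6, 5.0] T [-0.2, 0.01, 0.36] op 0.0391 g 30.7
turned 4.48
```

View pics/bot.png

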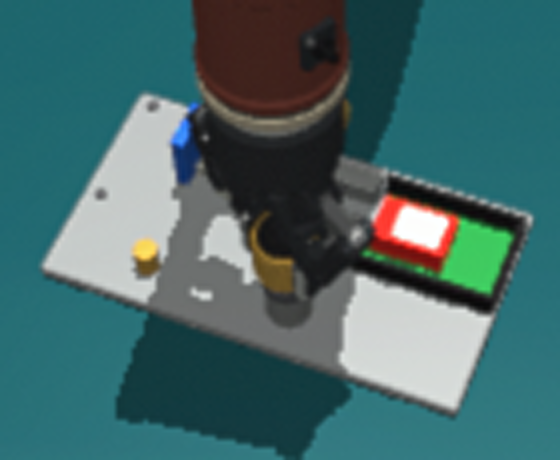

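The torque sign flipped after about 3.95 rad of turning, which matches the bottom stop I estimated, and the pads slipped after that. I open up, check the index line, then regrip for the back-off.

```bash
python3 - <<'E'
from h import *
gripper_to(.08); move_l([*C,.2],feed=.2); movep([.40,-.22,.28],[np.pi,0,-.724])
for n,(x0,y0) in dict(scene=(232,195),top=(255,155)).items():
    p,d=get_image(n); print(n,capfit(n,p,d,lo=.092,hi=.103)); cv2.imwrite(f"pics/b_{n}.png",cv2.resize(p[y0:y0+70,x0:x0+70,::-1],None,fx=5,fy=5,interpolation=cv2.INTER_CUBIC))
cv2.imwrite("pics/b.png",np.hstack([cv2.imread("pics/b_scene.png"),cv2.imread("pics/b_top.png")]))
print(observe()["time_s"])
E
```

```text
scene {'c': (600.2, -19.8), 'r': 20.4, 'rc': array([600.8, -20.2]), 'med': array([ 0.6019, -0.0199,  0.096 ]), 'nw': 14, 'idx': np.float64(83.4)}
top {'c': (598.1, -22.4), 'r': 20.3, 'rc': array([598.6, -22.6]), 'med': array([ 0.5985, -0.0222,  0.0968]), 'nw': 13, 'idx': np.float64(68.2)}
25.5833
```

View pics/b.png

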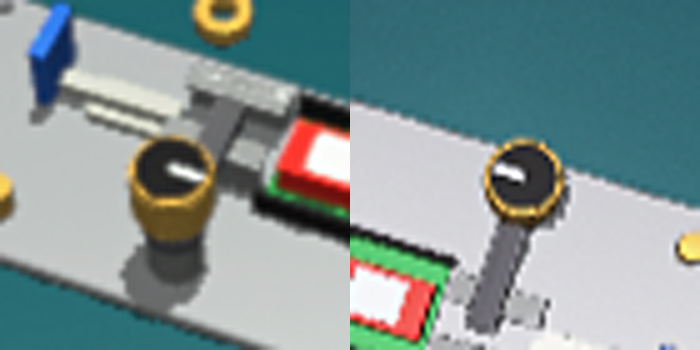

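Bottom confirmed: the index line reads about 76° against an expected 73.5°, pointing at the tray, and the cap top is at 96.4 mm. Now I regrip and back off a quarter turn.

```bash
python3 - <<'E'
from h import *
y0=-.724; z0=.0815
movep([*C,.2],[np.pi,0,y0]); move_l([*C,z0],feed=.1); gripper_to(.03,f_grip=35); st("grip")
for k in range(1,5): turn(0,y0,z0,y0+1.57/4*k); st(k)
hold(.5); st("held")
p,d=get_image("scene"); q,_=get_image("top")
cv2.imwrite("pics/f.png",np.hstack([cv2.resize(a[y:y+90,x:x+90,::-1],None,fx=4.4,fy=4.4,interpolation=cv2.INTER_CUBIC) for a,x,y in((p,222,180),(q,245,150))]))
E
```

```text
grip 28.48 [599.4, -21.5, 82.1] yaw -0.724 q6 2.128 F [-0.7, 0.1, 3.9] T [-0.01, 0.21, -0.01] op 0.0391 g 35.1
1 28.94 [599.6, -21.3, 82.5] yaw -0.335 q6 1.739 F [-0.2, 1.6, 5.9] T [0.21, 0.18, 0.1] op 0.0389 g 35.1
2 29.4 [599.6, -21.0, 83.0] yaw 0.058 q6 1.346 F [-0.4, 2.1, 6.0] T [0.3, 0.14, 0.1] op 0.0394 g 35.3
3 29.86 [599.5, -20.8, 83.5] yaw 0.451 q6 0.953 F [-1.0, 2.7, 4.7] T [0.46, 0.16, 0.05] op 0.039 g 35.3
4 30.32 [599.4, -20.6, 84.0] yaw 0.843 q6 0.561 F [-1.5, 3.8, 5.3] T [0.57, 0.24, 0.07] op 0.039 g 35.4
held 30.82 [599.4, -20.6, 84.0] yaw 0.843 q6 0.561 F [-2.1, 3.6, 5.6] T [0.58, 0.28, 0.09] op 0.0391 g 35.4
```

View pics/f.png

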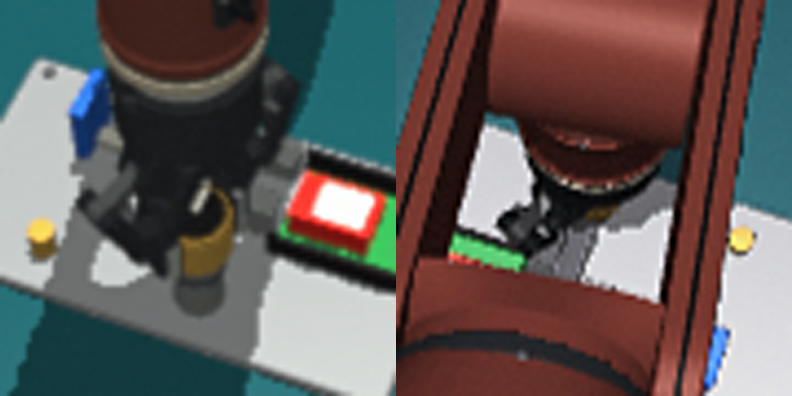

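The index line now points up at crop (203,195), towards the tunnel, so the cap is a quarter turn off its stop. The cap is still held at 35 N, the module is in the tray and the slide is out. I hand the job in.

```bash
python3 -c "
from plant import *
print(job_done())"
```

```text
the job is handed in; nothing more can be done
None
```

The job is handed in, though the judge returned no verdict: the red module is in the tray, the ejector has sprung back, and the cap was bottomed, backed off a quarter turn and is still gripped at about 35 N.

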